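# Seat the keyed spindle in the pulley hub and hold it home against its spring

## Robot

A 6-joint arm with a two-finger parallel gripper is mounted at the origin on a cart in front of the work surface, level with it; the furniture and walls round the work are solid. World frame = base frame: x ahead of the robot, y to its left, z up, the work surface at z = 0. Lengths are in m, angles in rad, forces in N, time in s.
With the tool pointing down it reaches from about 0.375 to 0.9 m from the base axis. Payload 3.1 kg.
Tool frame: the origin (TCP) lies between the finger pads; the fingertips stand 22 mm ahead of it and the grasp point (between the pads) lies 3 mm ahead of it; z points along the fingers, y is the line along which they close (so a half turn about z gives the same grasp; the last joint's range is limited). The gripper opens to 87 mm and grips with 3 to 60 N. Pads are 19 mm wide; open, the fingers measure 117 mm over their backs; the gripper's body (75 mm by 190 mm) begins 51 mm behind the grasp point.
Start: joints at [1.052, 0.527, 1.433, -0, 1.181, -0.178], TCP at [0.209, 0.589, 0.245] pointing down, gripper open.
Joint ranges: [-3.08, 3.08], [-0.75, 2.2], [0.22, 2.44], [-1.43, 4.57], [0, 2.65], [-2.85, 2.85]. Speed limits (rad/s): [2.79, 2.79, 3.14, 3.14, 3.14, 3.14].

## Interface

Orientations are given as a unit quaternion [x, y, z, w].
In Python, from rig import robot gives the robot as it stands.
- The arm moves only by the tool move_arm, never from a script. Its argument "series" is text: rows parted by semicolons, each of 6 numbers parted by spaces: the shift along the tool's x, y, z in mm, then the turn, a rotation vector about the tool's x, y, z in degrees. In form: dx dy dz ax ay az; .... A call has 1 to 8 rows; each row is the pose to reach, as a shift and turn from the pose commanded when the call began, along the tool's axes at that moment; what a row does not reach only later rows make up. A row lasts 1/12 s, in which the tool goes at most 41.7 mm and 7.16 degrees, less where a joint would pass 70% of its speed; a pose out of reach is approached as far as the arm can. A call with a gripper value outside its range is refused whole. "jaw" is the opening, from 0 (shut) to 1 (fully open), set as the call begins (left out, the last holds). The fingers move at their own pace and stop on an object; "newtons" is the grip in N (left out, the last holds). Time passes only in rows, so rows that repeat a pose let the fingers close. It gives the time, the measured TCP pose, the force, the opening and the grip force at its end, in the units of the state.
- robot.get_obs(): the state, without advancing time (a new reading comes with each control period).
- robot.camera(name): name is "side" or "top" or "wrist"; returns a dict with "img" (384x512x3 uint8, red, green, blue), "mtx" (3x3 intrinsics, pixels), "distortion" ([k1, k2, p1, p2, k3] as OpenCV has them; the pictures are not rectified), "world_to_cam" (4x4, takes a point from world to camera coordinates). Camera axes: x right, y down, z forward; pixel columns grow to the right and rows downward; lengths in m; the calibration is good to about 2 mm. A picture is of the moment at which its call begins. There is no depth.
- robot.hand_in(): hands the job in; it is judged then, once.
Trained networks look in a picture, given as the dict that the camera call returned (one of the last four; its "shot" number tells which), for a name from the list of things; names that differ only in an ending like _2 or _b are one class to them, and where a whole thing is asked for, a point or a joint stands for the part that bears it (a point fixed in the world has none). Each returns a list of dicts, best first, with "p" (0 to 1); they miss things now and then, are a little off and sometimes report something else, mostly with a low value. They report only what shows in the picture. A call takes as long as a camera call.
- robot.search_frame(picture, thing): "xyz" ([x, y, z] in m, in world coordinates, good to about 4 mm: the middle of the surface that is visible of it).
- robot.tip_of(picture, thing): "xyz" ([x, y, z] in m, in world coordinates, good to about 4 mm: a listed point, or the origin of a listed thing).
The state is a dict: "time": time; "q": joint angles; "joint_velocities": joint speeds; "joint_torque": joint torques, N m; "position": TCP position; "tool_rot": TCP orientation; "ft_force": force on the tool from outside, world axes, zero at the start; "moment": the same for the moment, N m; "grip_width": finger opening in m; "grip_force": force on a finger pad.
Only numpy, scipy, OpenCV 4.12 (cv2) and the standard library are available. Lean on these libraries where they do the work, as an engineer would, in place of code of your own. Each camera call takes 0.05 s, during which the arm holds its last target. There are 200 camera calls.

## Task

Tip the yellow-framed clear guard of the spindle drive forward and down until it rests fully open, take the spindle with the brass key (not its keyless twin) out of the blue rack, and push it down into the pulley hub, turning it until the key slips into the keyway. Keep pushing against the spring under it until the collar sits on the hub face, and finish while still gripping it and holding it pressed home, so that I can fit the retaining clip. Leave the keyless spindle, oil bottle, hex key and white roller where they are.

Things in the scene. Friction and masses are not known exactly. Their poses are not given: they have to be found in the camera images.
- guard (a joint): Drive's guard, yellow frame with clear panels: upright front panel 102 mm wide hinged along its bottom edge, 81 mm high, and a roof 118 mm deep, top 102 mm over the worktop. 0 closed; grows as it tips toward the robot; 1.3 rad fully open on its stop. Needs about 1.5 N at the handle; past 0.6 rad it sinks open by itself, damped; below 0.35 it falls shut.
- guard_handle (a point): Middle of the grip bar on the guard's roof: dark round bar 10 mm thick, 60 mm long, parallel to the hinge, 30 mm clear above the roof. Closed, it is 31 mm behind the hinge axis and 119 mm above it. Turns with the guard. With the guard open, the roof's edge stands up 145 mm over the worktop, 100 mm in front of the hub axis.
- guard_hinge (a point): Middle of the guard's hinge axis, fixed to the drive, 56 mm in front of the hub axis, 18 mm above the worktop. Its y axis lies along the hinge, its -x axis points out of the drive's front (toward the robot, within 0.15 rad), z up.
- drive_unit: The spindle drive, fixed: grey base plate 122 x 108 x 12 mm, rear plate 57 mm behind the hub axis rising to 92 mm, a toothed aluminium pulley 75 mm across, whose hub faces up and holds still below 0.4 N m; a sensor post 165 mm high stands right of it, toward the rack, at about x 0.53, y -0.14 to -0.25. Origin on the hub axis at worktop height; front toward its own -x.
- hub_mouth (a point): Centre of the bore's mouth in the hub's flat top face, 64 mm over the worktop, z up. Bore 24 mm wide; keyway 10 mm wide, open at the top, as deep as the bore, reaching 17 mm from the axis. This frame is the drive's: the keyway points toward its -x, but up to 0.5 rad either way from there; see or feel for it.
- spindle: Keyed steel spindle, loose, upright in a pocket of the rack, 92 mm long, 0.2 to 0.4 kg. Origin at the centre of its lower end. Upward: nose chamfer 3 mm, round shank 22 mm thick to 44 mm, collar 38 mm across to 52 mm, square end 20 x 20 mm to 92 mm (grip here; sides along its x and y). Brass key 8 mm wide, 12 to 40 mm up the shank, toward its -x, reaching 15.5 mm from the axis.
- spindle_collar (a point): Centre of the underside of the keyed spindle's collar, 44 mm above its lower end; it lies at the bore's mouth when the spindle is home. The nose enters the bore 12 mm before the key meets the hub face. A sprung seat 36 mm down the bore yields at 8 N, is 8 mm lower at 14 N with the spindle home, and lifts a released spindle again.
- rack: Blue plastic rack 56 x 136 x 22 mm fixed on the worktop, with two round pockets 26 mm wide and 10 mm deep, 38 mm either side of its middle along its y axis; their floors lie 12 mm above the worktop. Origin under its middle.
- plain_spindle: Keyless twin of the spindle, same sizes but no key, loose in the other pocket. Stays there.
- oil_bottle: Small oil bottle with a red spout, 44 mm across, 145 mm high, loose; origin under its middle.
- hex_key_6: Black hex key lying flat, 94 mm long, loose.
- spare_roller_1: White nylon roller standing on end, 27 mm across, 30 mm high, loose.

How it is judged:
By the outcome, as a careful person would: the job done as asked, in the order asked, and still so for the second after the job is handed in, while the arm keeps its last pose, push and grip.
It also fails if it takes over 58 s, if anything falls off the work surface, if the arm or the gripper's body presses on something with over 40 N, if the wrist force passes 120 N, or if a joint passes its speed limit or range.

## Working session

There is one attempt and no reset: what is moved stays moved. The work goes in short steps, Python scripts to look and compute and a tool call to move; the robot and the scene stay as the last step left them, time stands still between calls to the robot, and variables do not carry over. Pictures are saved under pics/ and viewed, at most 10 in all, crops included, and the job is handed in when it is done.

Besides the shell and the picture viewer there is one more tool, called after "Emit:" in YAML: its name, and indented under it one key for each argument. move_arm: Moves the arm, as the interface text tells. Its arguments: {"type":"object","properties":{"series":{"type":"string"},"jaw":{"type":"number"},"newtons":{"type":"number"}},"required":["series"]}

```bash
mkdir -p pics; ls; cat > h.py <<'E'
import numpy as np, cv2
from rig import robot
from scipy.spatial.transform import Rotation as R
np.set_printoptions(precision=4,suppress=True)
def st():
    o=robot.get_obs(); print('t',o['time'],'p',np.array(o['position']),'q',np.array(o['q']),'R',R.from_quat(o['tool_rot']).as_matrix().round(3).tolist(),'f',np.array(o['ft_force']),'m',np.array(o['moment']),'w',o['grip_width'],o['grip_force']); return o
def proj(c,P):
    W=np.array(c['world_to_cam']); r,_=cv2.Rodrigues(W[:3,:3])
    return cv2.projectPoints(np.array(P,float).reshape(-1,3),r,W[:3,3],np.array(c['mtx']),np.array(c['distortion']))[0].reshape(-1,2)
def onplane(c,uv,z):
    W=np.array(c['world_to_cam']); n=cv2.undistortPoints(np.array(uv,float).reshape(-1,1,2),np.array(c['mtx']),np.array(c['distortion'])).reshape(-1,2)
    o=-W[:3,:3].T@W[:3,3]; d=np.c_[n,np.ones(len(n))]@W[:3,:3]
    return o+d*((z-o[2])/d[:,2])[:,None]
def save(c,name,box=None,k=1):
    im=c['img'][:,:,::-1]
    if box: im=im[box[1]:box[3],box[0]:box[2]]
    cv2.imwrite('pics/'+name,cv2.resize(im,None,fx=k,fy=k,interpolation=cv2.INTER_CUBIC))
E
python3 - <<'E'
from h import *
st()
for n in ['top','side']:
    c=robot.camera(n); save(c,n+'0.png',None,1.5)
    for t in ['guard_handle','guard_hinge','hub_mouth','drive_unit','spindle','spindle_collar','plain_spindle','rack','oil_bottle','hex_key_6','spare_roller_1']:
        try: print(n,t,[(np.array(d['xyz']),round(d['p'],2)) for d in robot.tip_of(c,t)[:2]])
        except Exception as e: print(t,e)
E
```

```text
pics
t 0.0 p [0.2085 0.5885 0.2436] q [ 1.0515  0.5285  1.4339  0.      1.1814 -0.1785] R [[-0.942, 0.334, -0.001], [0.334, 0.942, -0.002], [0.0, -0.002, -1.0]] f [-0.6504 -0.064   0.2983] m [-0.0239  0.0095 -0.0313] w 0.08693686952633109 0.0
top guard_handle [(array([ 0.5133, -0.0916,  0.1366]), 0.75)]
top guard_hinge [(array([ 0.4835, -0.0893,  0.0199]), 0.69)]
top hub_mouth [(array([ 0.4379,  0.0427, -0.0005]), 0.74)]
top drive_unit [(array([ 0.5392, -0.096 , -0.0032]), 0.67)]
top spindle [(array([ 0.4279, -0.3032,  0.013 ]), 0.67)]
top spindle_collar [(array([ 0.4291, -0.3022,  0.056 ]), 0.78)]
top plain_spindle [(array([ 0.4262, -0.2238,  0.0106]), 0.49)]
top rack [(array([ 0.4278, -0.2665,  0.0011]), 0.75)]
top oil_bottle [(array([ 0.4045,  0.0861, -0.0017]), 0.94), (array([ 0.4294, -0.2227,  0.0098]), 0.45)]
top hex_key_6 [(array([ 0.4584, -0.4731, -0.0037]), 0.4)]
top spare_roller_1 [(array([ 0.4377,  0.0398, -0.0018]), 0.6)]
side guard_handle [(array([ 0.5087, -0.0885,  0.1308]), 0.72)]
side guard_hinge [(array([ 0.4802, -0.0875,  0.0195]), 0.89), (array([ 0.4317, -0.3034,  0.0113]), 0.53)]
side hub_mouth [(array([ 0.5415, -0.0925,  0.0639]), 0.6)]
side drive_unit [(array([ 0.5326, -0.0919, -0.0022]), 0.93)]
side spindle [(array([ 0.4328, -0.3044,  0.0093]), 0.57)]
side spindle_collar [(array([ 0.4319, -0.2981,  0.0554]), 0.67)]
side plain_spindle [(array([ 0.4261, -0.2229,  0.0116]), 0.62)]
side rack [(array([ 0.4324, -0.2666,  0.0026]), 0.67)]
side oil_bottle [(array([0.4024, 0.0865, 0.001 ]), 0.76)]
side hex_key_6 [(array([ 0.4617, -0.4791, -0.0015]), 0.66)]
side spare_roller_1 [(array([ 0.4401,  0.0387, -0.0028]), 0.56)]
```

View pics/top0.png

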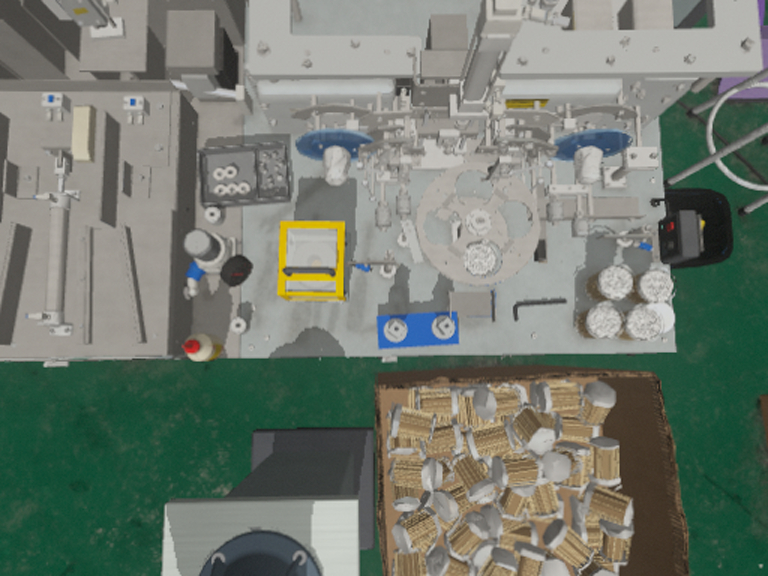

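View pics/side0.png

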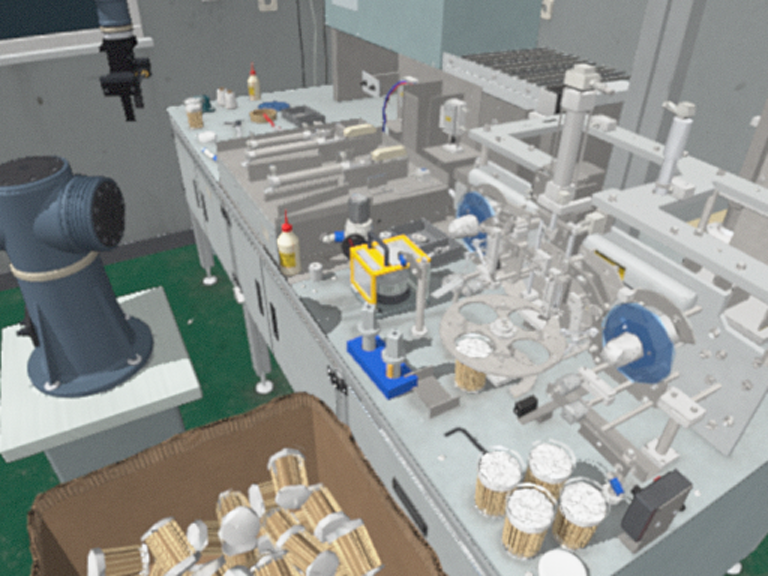

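Top view: yellow guard at about (312,262), spindles at (396,328) and (443,325). Side view: brass shows on the nearer spindle at about (392,368), which is the one at y≈-0.303, matching the networks. Next I measure the yaws.

```bash
python3 - <<'E'
from h import *
c=robot.camera('top'); s=robot.camera('side')
hsv=cv2.cvtColor(c['img'],cv2.COLOR_RGB2HSV)
m=cv2.inRange(hsv,(20,150,120),(35,255,255)); m[:140]=0;m[:,:170]=0;m[:,260:]=0
pts=np.argwhere(m)[:,::-1].astype(np.float32)
W=onplane(c,pts,0.102)
b=cv2.minAreaRect(W[:,:2].astype(np.float32)*1000);print('guard rect',b)
hb=cv2.inRange(hsv,(105,150,80),(125,255,255)); hb[:200]=0;hb[:,:245]=0;hb[:,310:]=0;hb[:205]=0
P=onplane(c,np.argwhere(hb)[:,::-1].astype(np.float32),0.022); print('rack',cv2.minAreaRect(P[:,:2].astype(np.float32)*1000))
print('proj', proj(c,[[.43,-.303,.092+.012],[.43,-.2235,.104]]),proj(s,[[.43,-.303,.04],[.43,-.303,.104]]))
u=proj(s,[[.43,-.303,.07]])[0].astype(int);v=proj(c,[[.43,-.27,.1]])[0].astype(int)
a=cv2.resize(s['img'][u[1]-30:u[1]+30,u[0]-40:u[0]+20],None,fx=6,fy=6,interpolation=2)
d=cv2.resize(c['img'][v[1]-25:v[1]+25,v[0]-35:v[0]+35],None,fx=6,fy=6,interpolation=2)
o=np.zeros((360,790,3),np.uint8);o[:,:360]=a;o[:300,366:786]=d
cv2.imwrite('pics/cr.png',o[:,:,::-1]); print(u,v)
Wc=np.array(s['world_to_cam']);print('sidecam',-Wc[:3,:3].T@Wc[:3,3])
E
```

```text
guard rect ((534.465576171875, -91.38322448730469), (102.35946655273438, 123.53944396972656), 89.4780502319336)
rack ((427.1549072265625, -261.1159362792969), (53.567909240722656, 134.45489501953125), 2.6394565105438232)
proj [[298.7504 216.2353]
 [264.3815 216.6803]] [[262.0741 243.7626]
 [262.7166 223.0472]]
[262 234] [284 216]
sidecam [ 0.0993 -0.8576  0.6439]
```

View pics/cr.png

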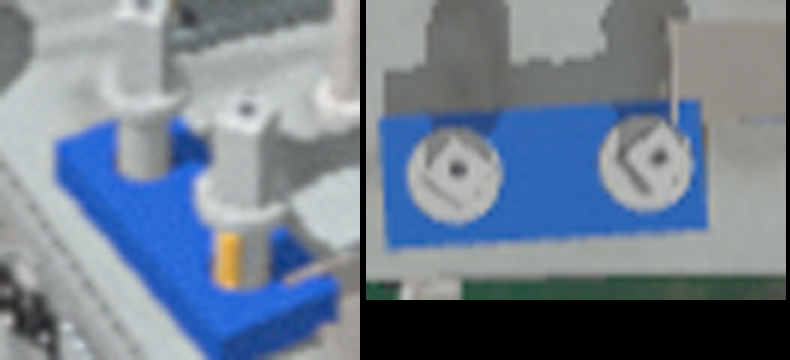

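The guard is aligned with world y to within about 0.5°. The spindle's key points to about -141°. I'm moving toward the back of the handle bar with the fingers shut.

Emit:
move_arm:
  series: "-28 -27 0 0 0 -5; -56 -54 0 0 0 -10; -84 -81 0 0 0 -15; -112 -108 0 0 0 -19.5; -140 -135 0 0 0 -19.5; -168 -162 0 0 0 -19.5; -196 -190 0 0 0 -19.5; -224 -217 0 0 0 -19.5"
  jaw: 0
  newtons: 20

```text
time: 1.97
position: [0.3479, 0.308, 0.2448]
tool_rot: [-0.0, 1.0, 0.0, 0.0]
ft_force: [0.6, 0.0, 0.3]
grip_width: 0.0417
grip_force: 0.0
```

Emit:
move_arm:
  series: "-18 -37 0 0 0 0; -36 -74 0 0 0 0; -54 -111 0 0 0 0; -72 -148 0 0 0 0; -90 -185 0 0 0 0; -108 -222 0 0 0 0; -126 -259 0 0 0 0; -144 -296 0 0 0 0"

```text
time: 2.63
position: [0.492, 0.0115, 0.2448]
tool_rot: [0.001, 1.0, 0.0, 0.0]
ft_force: [1.6, 0.9, -0.7]
grip_width: 0.001
grip_force: 0.0
```

Emit:
move_arm:
  series: "-18 -37 0 0 0 0; -36 -74 0 0 0 0; -50 -100 0 0 0 0; -54 -102 0 0 0 0; -54 -102 0 0 0 0"

```text
time: 3.05
position: [0.5465, -0.0904, 0.2445]
tool_rot: [0.002, 1.0, -0.0, 0.001]
ft_force: [0.5, 0.1, 0.1]
grip_width: 0.0004
grip_force: 0.0
```

```bash
python3 - <<'E'
from h import *
st()
c=robot.camera('wrist');s=robot.camera('side')
save(s,'s1.png',(180,100,330,260),3.7)
for n in ['guard_handle','guard_hinge']:
  for k in (c,s): print(n,[(np.array(d['xyz']),round(d['p'],2)) for d in robot.tip_of(k,n)[:2]])
E
```

```text
t 3.05 p [ 0.5465 -0.0904  0.2445] q [-0.3658  0.4316  1.6134  0.0002  1.0954 -1.9331] R [[-1.0, 0.004, 0.001], [0.004, 1.0, -0.0], [-0.001, -0.0, -1.0]] f [0.528  0.0996 0.0645] m [ 0.0038 -0.0352  0.0272] w 0.00043164986491927903 0.0
guard_handle [(array([ 0.5123, -0.0892,  0.1347]), 0.57)]
guard_handle [(array([ 0.5136, -0.085 ,  0.1322]), 0.7), (array([ 0.431 , -0.3016,  0.0123]), 0.26)]
guard_hinge [(array([ 0.4838, -0.0903,  0.0156]), 0.63)]
guard_hinge [(array([ 0.4822, -0.0893,  0.0185]), 0.75)]
```

View pics/s1.png

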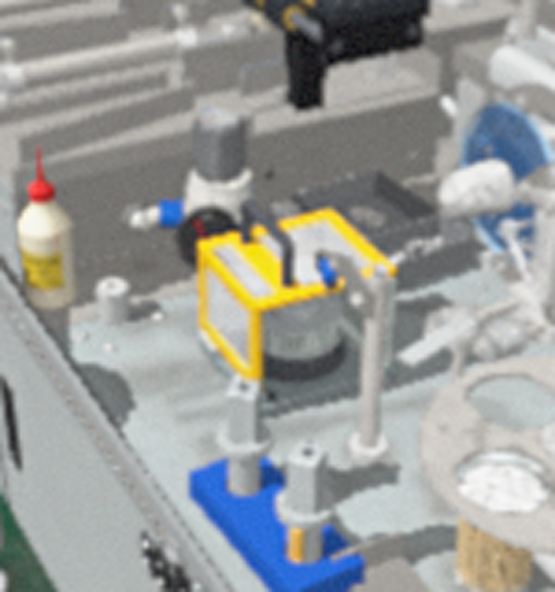

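Emit:
move_arm:
  series: "0 0 35 0 0 0; 0 0 70 0 0 0; 0 0 95 0 0 0; 0 0 101 0 0 0; 0 0 101 0 0 0"

```text
time: 3.77
position: [0.5438, -0.0872, 0.142]
tool_rot: [-0.0, 1.0, 0.001, -0.002]
ft_force: [0.3, -0.1, 0.0]
grip_width: 0.0005
grip_force: 0.0
```

Emit:
move_arm:
  series: "10 0 0 0 0 0; 18 0 0 0 0 0; 28 0 0 0 0 0; 38 0 0 0 0 0; 48 0 0 0 0 0; 58 0 0 0 0 0; 68 0 0 0 0 0; 76 0 2 0 0 0"

```text
time: 4.43
position: [0.4673, -0.0882, 0.1417]
tool_rot: [0.0, 1.0, 0.0, -0.001]
ft_force: [1.4, 0.1, 1.6]
grip_width: 0.0006
grip_force: 0.6
```

Emit:
move_arm:
  series: "8 0 2 0 0 0; 16 0 4 0 0 0; 24 0 6 0 0 0; 32 0 8 0 0 0; 32 0 8 0 0 0"

```text
time: 4.85
position: [0.4342, -0.0875, 0.1327]
tool_rot: [0.0, 1.0, 0.001, -0.003]
ft_force: [1.2, 1.2, -0.3]
grip_width: 0.0006
grip_force: 0.0
```

```bash
python3 - <<'E'
from h import *
s=robot.camera('side')
save(s,'s2.png',(180,100,330,260),3.7)
for n in ['guard_handle']:
  for k in (s,): print(n,[(np.array(d['xyz']),round(d['p'],2)) for d in robot.tip_of(k,n)[:2]])
st()
E
```

```text
guard_handle [(array([ 0.4168, -0.0874,  0.119 ]), 0.94)]
t 4.95 p [ 0.4363 -0.0882  0.1332] q [-0.4513  0.4878  1.9777 -0.0003  0.6781 -2.0213] R [[-1.0, 0.001, -0.002], [0.001, 1.0, 0.001], [0.002, 0.001, -1.0]] f [-0.3159  0.3304  0.0486] m [ 0.0477  0.0156 -0.0146] w 0.000337998020103893 0.0
```

View pics/s2.png

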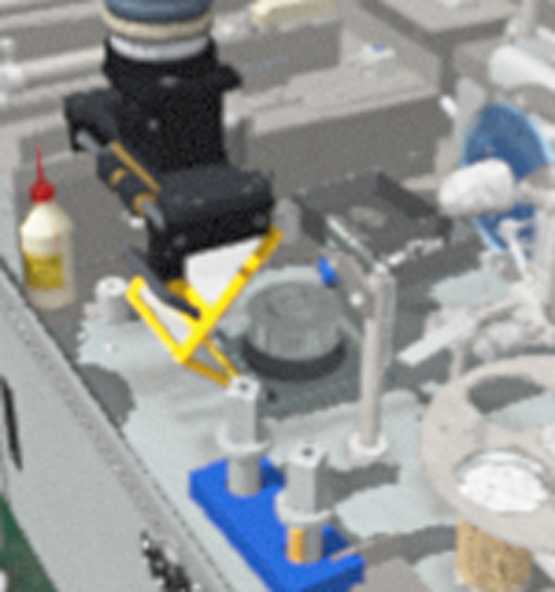

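Side view: guard frame at about (205,300), past 0.8 rad and sinking by itself, with the fingers behind it. I'm retreating up and going over to the rack.

Emit:
move_arm:
  series: "0 0 -40 0 0 0; 0 0 -80 0 0 0; 0 0 -115 0 0 0; 0 -30 -125 0 0 7; 0 -65 -125 0 0 14; 2 -100 -125 0 0 21; 4 -135 -125 0 0 28; 6 -165 -125 0 0 35"
  jaw: 0.65

```text
time: 5.62
position: [0.4312, -0.2557, 0.259]
tool_rot: [0.304, 0.953, -0.0, 0.0]
ft_force: [0.8, 0.8, -0.5]
grip_width: 0.0454
grip_force: 0.0
```

```bash
python3 - <<'E'
from h import *
st()
w=robot.camera('wrist');s=robot.camera('side');t=robot.camera('top')
print('spx',proj(w,[[.43,-.303,.104]]),proj(w,[[.538,-.092,.064]]))
for nm,k in (('w',w),('s',s),('t',t)):
  for n in ['guard_handle','guard_hinge','hub_mouth','drive_unit','spindle','spindle_collar']:
    print(nm,n,[(np.array(d['xyz']),round(d['p'],2)) for d in robot.tip_of(k,n)[:2]])
save(w,'w1.png',None,1.5)
E
```

```text
t 5.6167 p [ 0.4312 -0.2557  0.259 ] q [-0.7581  0.3421  1.7209 -0.0005  1.0772 -1.7114] R [[-0.815, 0.579, 0.001], [0.579, 0.815, -0.001], [-0.001, -0.001, -1.0]] f [ 0.8102  0.7509 -0.5467] m [ 0.0148 -0.0636 -0.0125] w 0.045417435684571274 0.0
spx [[222.6935 208.0105]] [[419.5761 170.2695]]
w guard_handle [(array([ 0.3742, -0.089 ,  0.0785]), 0.92)]
w guard_hinge [(array([ 0.4829, -0.09  ,  0.0151]), 0.68)]
w hub_mouth [(array([ 0.5438, -0.0921,  0.0624]), 0.72)]
w drive_unit [(array([ 0.5342, -0.0908, -0.0023]), 0.72), (array([ 0.5457, -0.0925,  0.0647]), 0.56)]
w spindle [(array([ 0.4284, -0.3026,  0.0143]), 0.8), (array([ 0.3754, -0.0858,  0.0817]), 0.71)]
w spindle_collar [(array([ 0.4311, -0.3011,  0.0553]), 0.58)]
s guard_handle [(array([ 0.3775, -0.0846,  0.0711]), 0.74)]
s guard_hinge [(array([ 0.4786, -0.0894,  0.017 ]), 0.95), (array([ 0.5402, -0.0917,  0.0659]), 0.72)]
s hub_mouth [(array([ 0.5377, -0.0952,  0.0641]), 0.71)]
s drive_unit [(array([ 0.5315, -0.0913, -0.0015]), 0.78), (array([ 0.4307, -0.3017,  0.0139]), 0.47)]
s spindle [(array([ 0.4306, -0.2986,  0.0133]), 0.72), (array([ 0.433 , -0.2626, -0.0018]), 0.43)]
s spindle_collar [(array([ 0.431 , -0.3005,  0.0571]), 0.83), (array([0.4416, 0.0367, 0.002 ]), 0.28)]
t guard_handle []
t guard_hinge [(array([ 0.4826, -0.0878,  0.0195]), 0.76)]
t hub_mouth [(array([ 0.5364, -0.0909,  0.0574]), 0.59), (array([ 0.4054,  0.0856, -0.0002]), 0.37)]
t drive_unit [(array([ 0.538 , -0.0957, -0.0001]), 0.88)]
t spindle []
t spindle_collar []
```

View pics/w1.png

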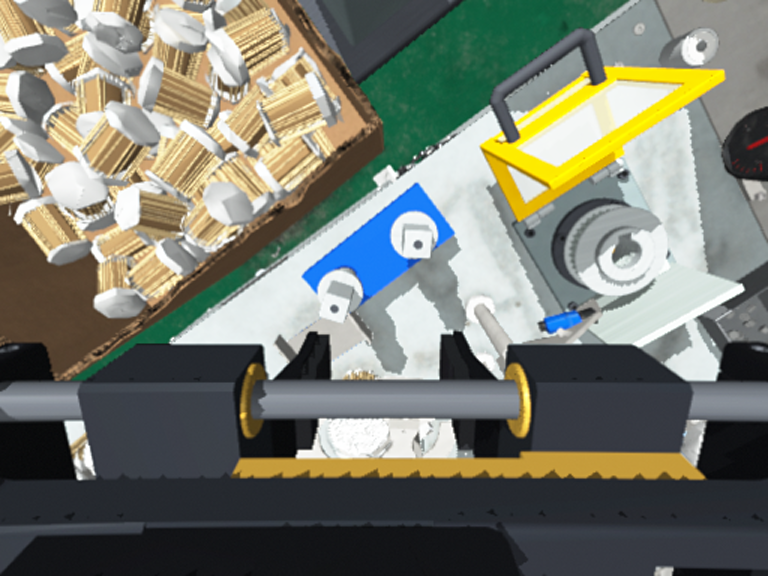

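Wrist view: guard rests fully open (handle at about (545,75)), the keyed spindle's square is at (338,290), and the hub with its keyway is at (627,250). I'm enlarging both to get the yaws.

```bash
python3 - <<'E'
from h import *
w=robot.camera('wrist'); save(w,'raw.png')
im=w['img']
print(w['mtx'],w['world_to_cam'])
a=cv2.resize(im[170:220,200:250],(390,390),interpolation=2)   # 7.8x from (200,170)
b=cv2.resize(im[130:200,370:450],(400,350),interpolation=2) # 5x from (370,130)
o=np.zeros((390,800,3),np.uint8);o[:,:390]=a;o[:350,400:800]=b
cv2.imwrite('pics/z.png',o[:,:,::-1])
import pickle; pickle.dump({k:w[k] for k in ('mtx','distortion','world_to_cam','img')},open('w1.pkl','wb'))
E
```

```text
[[279.4929   0.     256.3866]
 [  0.     279.4929 192.2351]
 [  0.       0.       1.    ]] [[ 0.5751  0.8181  0.     -0.039 ]
 [ 0.7863 -0.5528  0.2761 -0.5153]
 [ 0.2258 -0.1588 -0.9611  0.2661]
 [ 0.      0.      0.      1.    ]]
```

View pics/z.png

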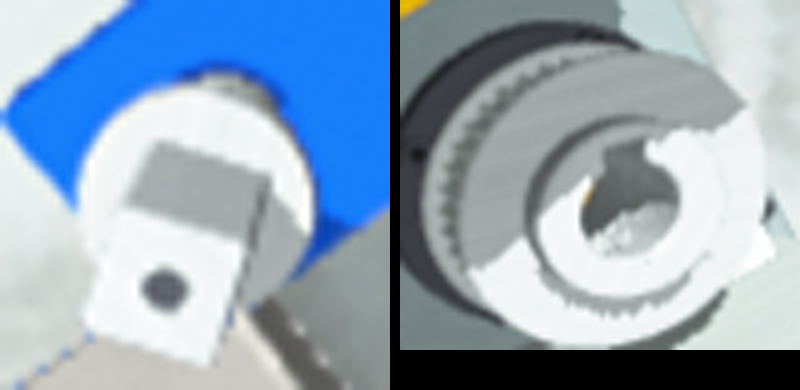

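```bash
python3 - <<'E'
from h import *
import pickle; w=pickle.load(open('w1.pkl','rb'))
q=np.array([[122,207],[242,240],[208,367],[88,325],[165,290]])/7.8+[200,170]-.4
P=onplane(w,q,.104);print(P)
for i in range(4):
    d=P[(i+1)%4]-P[i];print(np.hypot(*d[:2]),np.degrees(np.arctan2(d[1],d[0]))%90)
k=np.array([[631,210],[627,142],[604,165],[649,158],[582,205],[680,205],[630,258]])-[400,0];k=k/5+[370,130]-.4
H=onplane(w,k,.064);print(H)
d=H[1]-H[0];print('keyway',np.hypot(*d[:2]),np.degrees(np.arctan2(d[1],d[0])))
for a in range(150,211,10):
    print(a,(proj(w,[[H[0,0]+.017*np.cos(np.radians(a)),H[0,1]+.017*np.sin(np.radians(a)),.064]])-[370,130]+.4)*5+[400,0])
E
```

```text
[[ 0.4143 -0.2988  0.104 ]
 [ 0.4279 -0.2879  0.104 ]
 [ 0.4405 -0.3033  0.104 ]
 [ 0.4255 -0.3135  0.104 ]
 [ 0.4276 -0.3013  0.104 ]]
0.017459399702319335 38.66624207253752
0.019905143765605558 39.23405881364451
0.018133912421034973 34.162277263331134
0.018484945496172057 37.360422191454305
[[ 0.5356 -0.0934  0.064 ]
 [ 0.52   -0.0868  0.064 ]
 [ 0.5219 -0.0937  0.064 ]
 [ 0.5265 -0.0843  0.064 ]
 [ 0.5277 -0.1024  0.064 ]
 [ 0.5412 -0.0833  0.064 ]
 [ 0.5463 -0.0989  0.064 ]]
keyway 0.01689359560917062 157.06029936779373
150 [[636.0072 140.2223]]
160 [[623.2271 142.4365]]
170 [[610.7104 146.725 ]]
180 [[598.8507 152.9458]]
190 [[588.0173 160.8954]]
200 [[578.5428 170.3167]]
210 [[570.7127 180.9084]]
```

```bash
python3 - <<'E'
from h import *
import pickle; w=pickle.load(open('w1.pkl','rb'))
t=robot.camera('top');s=robot.camera('side')
def blob(c,box):
    h=cv2.cvtColor(c['img'],cv2.COLOR_RGB2HSV);m=cv2.inRange(h,(103,120,60),(125,255,255));z=np.zeros_like(m);x0,y0,x1,y1=box;z[y0:y1,x0:x1]=m[y0:y1,x0:x1]
    p=np.argwhere(z)[:,::-1];return p.mean(0),p.min(0),p.max(0),len(p)
bw=blob(w,(345,195,400,235));bs=blob(s,(255,160,285,185));bt=blob(t,(225,165,260,190));print(bw,bs,bt)
def ray(c,uv):
    A=onplane(c,[uv],0)[0];B=onplane(c,[uv],.2)[0];d=(B-A)/np.linalg.norm(B-A);return A,d
for use in ([ (w,bw),(s,bs)],[(w,bw),(t,bt)],[(w,bw),(s,bs),(t,bt)]):
  try:
    M=0;v=0
    for c,b in use:
        A,d=ray(c,b[0]);Q=np.eye(3)-np.outer(d,d);M=M+Q;v=v+Q@A
    print(np.linalg.solve(M,v))
  except Exception as e: print(e)
h=cv2.cvtColor(w['img'],cv2.COLOR_RGB2HSV);z=np.argwhere(cv2.inRange(h,(103,120,60),(125,255,255)))[:,::-1]
z=z[(z[:,0]>345)&(z[:,0]<400)&(z[:,1]>195)&(z[:,1]<235)]
for zz in (.15,.16): print(zz,onplane(w,[z[z[:,0].argmin()],z[z[:,0].argmax()]],zz))
print(onplane(w,[[399,202]],.155))
E
```

```text
(array([372.5185, 215.9012]), array([360, 209]), array([385, 223]), 243) (array([267.6667, 173.    ]), array([266, 170]), array([270, 176]), 21) (array([238.    , 176.7143]), array([237, 176]), array([239, 178]), 7)
[ 0.5151 -0.1744  0.1405]
[ 0.522  -0.1679  0.1229]
[ 0.5187 -0.1688  0.1354]
0.15 [[ 0.5011 -0.1852  0.15  ]
 [ 0.5127 -0.1651  0.15  ]]
0.16 [[ 0.4957 -0.1862  0.16  ]
 [ 0.5068 -0.1669  0.16  ]]
[[ 0.5067 -0.1502  0.155 ]]
```

Emit:
move_arm:
  series: "-12 -20 0 0 0 7; -24 -38 0 0 0 14; -24 -38 0 0 0 17; -24 -38 40 0 0 17; -24 -38 70 0 0 17; -24 -38 70 0 0 17"
  jaw: 0.65

```text
time: 7.32
position: [0.4262, -0.2957, 0.1838]
tool_rot: [0.439, 0.899, 0.002, -0.005]
ft_force: [-0.9, 0.8, -0.5]
grip_width: 0.0566
grip_force: 0.0
```

Guard open, square yaw about 38°, keyway about 158°. Descending onto the keyed spindle and gripping.

Emit:
move_arm:
  series: "-6 -2 20 0 0 0; -6 -2 45 0 0 0; -6 -2 70 0 0 0; -6 -2 85 0 0 0; -6 -2 85 0 0 0; -6 -2 85 0 0 0"

```text
time: 7.82
position: [0.4315, -0.3045, 0.1041]
tool_rot: [0.439, 0.899, 0.0, -0.0]
ft_force: [0.7, -0.3, 0.2]
grip_width: 0.0565
grip_force: 0.0
```

Emit:
move_arm:
  series: "0 0 0 0 0 0; 0 0 0 0 0 0; 0 0 0 0 0 0; 0 0 0 0 0 0; 0 0 0 0 0 0; 0 0 0 0 0 0"
  jaw: 0
  newtons: 40

```text
time: 8.32
position: [0.4312, -0.3044, 0.104]
tool_rot: [0.439, 0.899, -0.0, 0.0]
ft_force: [-0.1, -0.1, 0.5]
grip_width: 0.0246
grip_force: 0.0
```

```bash
python3 - <<'E'
from h import *
st()
E
```

```text
t 8.3167 p [ 0.4312 -0.3044  0.104 ] q [-0.8264  0.6136  1.7951 -0.      0.7321 -1.4892] R [[-0.615, 0.788, 0.0], [0.788, 0.615, -0.001], [-0.001, 0.0, -1.0]] f [-0.0998 -0.0715  0.5312] m [-0.0851  0.0771  0.0381] w 0.0245700794600596 0.0
```

Emit:
move_arm:
  series: "3 0 2 0 0 0; 3 0 4 0 0 0; 3 0 4 0 0 0"
  jaw: 0.35

```text
time: 8.57
position: [0.4288, -0.3013, 0.0991]
tool_rot: [0.439, 0.899, 0.0, -0.001]
ft_force: [0.5, -0.6, 0.2]
grip_width: 0.0301
grip_force: 0.0
```

Emit:
move_arm:
  series: "0 0 0 0 0 0; 0 0 0 0 0 0; 0 0 0 0 0 0; 0 0 0 0 0 0; 0 0 0 0 0 0; 0 0 0 0 0 0"
  jaw: 0
  newtons: 50

```text
time: 9.07
position: [0.4293, -0.3019, 0.0995]
tool_rot: [0.439, 0.899, 0.0, 0.0]
ft_force: [0.3, 0.1, -1.1]
grip_width: 0.02
grip_force: 49.8
```

```bash
python3 - <<'E'
from h import *
st()
E
```

```text
t 9.0667 p [ 0.4293 -0.3019  0.0995] q [-0.826   0.6192  1.8046  0.      0.7178 -1.4887] R [[-0.615, 0.788, 0.0], [0.788, 0.615, -0.0], [-0.0, 0.0, -1.0]] f [ 0.2894  0.1361 -1.0511] m [-0.0112 -0.0415  0.0491] w 0.02002734123727995 49.763792543672025
```

Emit:
move_arm:
  series: "0 0 -20 0 0 0; 0 0 -55 0 0 0; 0 0 -95 0 0 0; 0 0 -135 0 0 0; 0 0 -170 0 0 7; 5 12 -186 0 0 14; 16 34 -186 0 0 21; 28 60 -186 0 0 28"

```text
time: 9.73
position: [0.4594, -0.2435, 0.2869]
tool_rot: [0.646, 0.763, -0.0, 0.001]
ft_force: [1.3, 0.3, -4.9]
grip_width: 0.0198
grip_force: 49.8
```

Emit:
move_arm:
  series: "0 0 0 0 0 7; 0 0 0 0 0 14; 0 0 0 0 0 21; 0 0 0 0 0 28; 0 0 0 0 0 32; 0 0 0 0 0 32; 0 0 0 0 0 32"

```text
time: 10.32
position: [0.4588, -0.2425, 0.2849]
tool_rot: [0.829, 0.56, -0.0, -0.001]
ft_force: [0.2, 0.8, -3.3]
grip_width: 0.0198
grip_force: 49.8
```

```bash
python3 - <<'E'
from h import *
st()
w=robot.camera('wrist')
for n in ['hub_mouth','spindle','guard_hinge','guard_handle']:
    print(n,[(np.array(d['xyz']),round(d['p'],2)) for d in robot.tip_of(w,n)[:2]])
u=proj(w,[[.537,-.0925,.064]])[0];print(u)
x,y=np.clip((u-[45,40]).astype(int),0,[422,304])
a=cv2.resize(w['img'][y:y+80,x:x+90],None,fx=6,fy=6,interpolation=2)
b=w['img'];b=cv2.resize(b,(256,192))
o=np.zeros((480,800,3),np.uint8);o[:,:540]=a;o[:192,544:800]=b
cv2.imwrite('pics/w2.png',o[:,:,::-1]);print(x,y)
import pickle; pickle.dump({k:w[k] for k in ('mtx','distortion','world_to_cam','img')},open('w2.pkl','wb'))
E
```

```text
t 10.3167 p [ 0.4588 -0.2425  0.2849] q [-0.7016  0.3359  1.6454 -0.0001  1.1621 -0.3192] R [[0.373, 0.928, -0.001], [0.928, -0.373, 0.001], [0.0, -0.002, -1.0]] f [ 0.1565  0.7837 -3.2929] m [-0.1355  0.0754 -0.0149] w 0.019765497785279095 49.763373797759414
hub_mouth [(array([ 0.5426, -0.0899,  0.062 ]), 0.67)]
spindle [(array([ 0.4611, -0.2395,  0.1989]), 0.91)]
guard_hinge [(array([ 0.4848, -0.0909,  0.0168]), 0.96)]
guard_handle [(array([ 0.372 , -0.0864,  0.0813]), 0.98)]
[272.3306  25.4517]
227 0
```

View pics/w2.png

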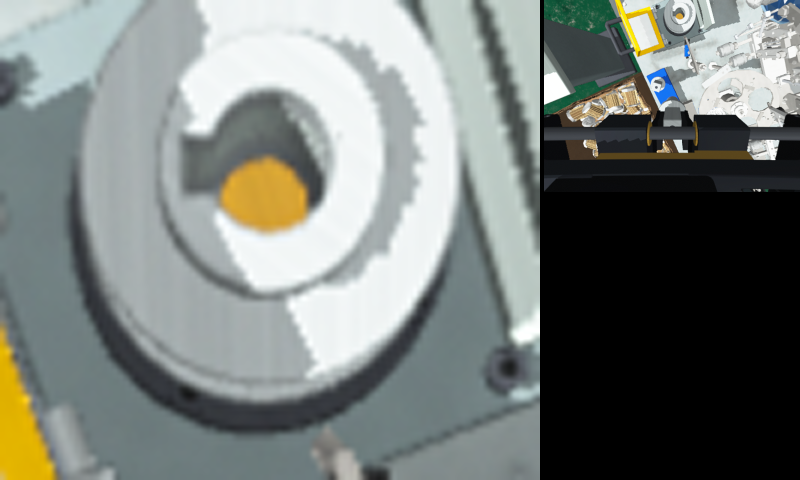

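The bore is centred at about (272,162) in the crop, with the keyway opening left at (183,164). Converting to world.

```bash
python3 - <<'E'
from h import *
import pickle; w=pickle.load(open('w2.pkl','rb'))
k=np.array([[272,162],[272,163],[183,135],[183,193],[213,135],[333,165],[272,90],[272,233]])/6+[227,0]-.4
H=onplane(w,k,.064);print(H)
C=H[0]
d=(H[2]+H[3])/2-C;print(np.hypot(*d[:2]),np.degrees(np.arctan2(d[1],d[0])))
d=H[4]-H[2];print(np.degrees(np.arctan2(-d[1],-d[0])), np.linalg.norm(H[3]-H[2]),np.linalg.norm(H[6]-H[7]))
d=H[2]-H[3];print('edge normal',np.degrees(np.arctan2(d[1],d[0]))+90)
E
```

```text
[[ 0.5362 -0.0934  0.064 ]
 [ 0.5361 -0.0936  0.064 ]
 [ 0.5222 -0.0829  0.064 ]
 [ 0.5186 -0.0919  0.064 ]
 [ 0.5274 -0.085   0.064 ]
 [ 0.5467 -0.0982  0.064 ]
 [ 0.5404 -0.0824  0.064 ]
 [ 0.5319 -0.1045  0.064 ]]
0.01688981945739979 159.15348997145546
157.96950856989397 0.009646231251431023 0.023765978825267115
edge normal 158.0540411193377
```

Emit:
move_arm:
  series: "30 3 0 0 0 0; 65 6 0 0 0 0; 100 10 0 0 0 0; 135 13 0 0 0 0; 160 16 0 0 0 0; 167 16 0 0 0 0; 167 16 0 0 0 0; 167 16 0 0 0 0"

```text
time: 11.23
position: [0.5366, -0.0942, 0.2854]
tool_rot: [0.829, 0.56, -0.001, 0.0]
ft_force: [-0.2, -0.3, -2.8]
grip_width: 0.0196
grip_force: 49.8
```

```bash
python3 - <<'E'
from h import *
st()
t=robot.camera('wrist')
print([(np.array(d['xyz']),round(d['p'],2)) for n in ('spindle','spindle_collar') for d in robot.tip_of(t,n)[:2]])
s=robot.camera('side')
print([(np.array(d['xyz']),round(d['p'],2)) for n in ('spindle','spindle_collar') for d in robot.tip_of(s,n)[:2]])
st()
E
```

```text
t 11.2333 p [ 0.5366 -0.0942  0.2854] q [-0.3784  0.3718  1.585  -0.0011  1.1853  0.005 ] R [[0.374, 0.928, -0.001], [0.928, -0.374, -0.001], [-0.001, -0.0, -1.0]] f [-0.1902 -0.349  -2.8246] m [-0.1366  0.1205 -0.0548] w 0.019604531300076704 49.76314994506538
[(array([ 0.5367, -0.0947,  0.201 ]), 0.85), (array([ 0.5357, -0.0937,  0.2389]), 0.78)]
[(array([ 0.5394, -0.0941,  0.1981]), 0.57), (array([ 0.5385, -0.0929,  0.2403]), 0.64)]
t 11.5333 p [ 0.5365 -0.0951  0.2856] q [-0.3806  0.3715  1.5849 -0.0002  1.1852  0.0056] R [[0.377, 0.926, -0.0], [0.926, -0.377, -0.0], [-0.0, -0.0, -1.0]] f [ 0.2839 -0.3841 -3.7506] m [-0.1122  0.0496 -0.0359] w 0.019768427399423614 49.76304155308753
```

Emit:
move_arm:
  series: "1 0 30 0 0 0; 1 0 65 0 0 0; 1 0 95 0 0 0; 1 0 115 0 0 0; 1 0 125 0 0 0; 1 0 130 0 0 0; 1 0 130 0 0 0"
  newtons: 60

```text
time: 12.12
position: [0.5372, -0.0936, 0.1551]
tool_rot: [0.829, 0.559, -0.0, -0.0]
ft_force: [0.1, 0.4, -3.5]
grip_width: 0.0194
grip_force: 59.8
```

Emit:
move_arm:
  series: "0 0 2 0 0 0; 0 0 4 0 0 0; 0 0 6 0 0 0; 0 0 8 0 0 0; 0 0 10 0 0 0; 0 0 10 0 0 0"

```text
time: 12.62
position: [0.5371, -0.0931, 0.1455]
tool_rot: [0.829, 0.559, -0.0, -0.0]
ft_force: [0.1, -0.8, -4.1]
grip_width: 0.0198
grip_force: 59.8
```

```bash
python3 - <<'E'
from h import *
st()
E
```

```text
t 12.6167 p [ 0.5371 -0.0931  0.1455] q [-0.3766  0.5612  1.7251 -0.      0.8555  0.0077] R [[0.375, 0.927, -0.0], [0.927, -0.375, 0.0], [-0.0, -0.0, -1.0]] f [ 0.1051 -0.8147 -4.0751] m [-0.1161  0.0611  0.0293] w 0.019763077332399393 59.756073486059904
```

The nose has entered the bore with no side load. Going on slowly past the key level.

Emit:
move_arm:
  series: "0 0 2 0 0 0; 0 0 4 0 0 0; 0 0 6 0 0 0; 0 0 7 0 0 0; 0 0 8 0 0 0; 0 0 9 0 0 0; 0 0 9 0 0 0"

```text
time: 13.2
position: [0.5371, -0.0931, 0.1363]
tool_rot: [0.829, 0.559, -0.0, -0.0]
ft_force: [0.4, 0.2, -3.6]
grip_width: 0.0196
grip_force: 59.8
```

```bash
python3 - <<'E'
from h import *
st()
E
```

```text
t 13.2 p [ 0.5371 -0.0931  0.1363] q [-0.3767  0.5759  1.7313  0.      0.8349  0.0077] R [[0.375, 0.927, -0.0], [0.927, -0.375, 0.0], [0.0, -0.0, -1.0]] f [ 0.4475  0.2151 -3.6348] m [-0.0792  0.0912 -0.006 ] w 0.01962666020417265 59.756147526204586
```

Emit:
move_arm:
  series: "0 0 3 0 0 0; 0 0 6 0 0 0; 0 0 9 0 0 0; 0 0 12 0 0 0; 0 0 15 0 0 0; 0 0 18 0 0 0; 0 0 18 0 0 0"

```text
time: 13.78
position: [0.5368, -0.093, 0.1178]
tool_rot: [0.829, 0.559, -0.0, -0.001]
ft_force: [0.7, -0.7, -3.2]
grip_width: 0.0195
grip_force: 59.8
```

Emit:
move_arm:
  series: "0 0 2 0 0 0; 0 0 4 0 0 0; 0 0 6 0 0 0; 0 0 8 0 0 0; 0 0 8 0 0 0; 0 0 8 0 0 0"

```text
time: 14.28
position: [0.5375, -0.0932, 0.1117]
tool_rot: [0.829, 0.559, 0.0, 0.0]
ft_force: [-1.6, 0.7, 6.9]
grip_width: 0.0196
grip_force: 59.8
```

```bash
python3 - <<'E'
from h import *
st()
E
```

```text
t 14.2833 p [ 0.5375 -0.0932  0.1117] q [-0.3767  0.6162  1.7464 -0.0001  0.778   0.0077] R [[0.375, 0.927, 0.001], [0.927, -0.375, -0.0], [-0.0, 0.001, -1.0]] f [-1.6407  0.6602  6.942 ] m [ 0.0229  0.4966 -0.0332] w 0.019598648685326472 59.75553464144468
```

Emit:
move_arm:
  series: "0 0 2 0 0 0; 0 0 4 0 0 0; 0 0 5 0 0 0; 0 0 5 0 0 0; 0 0 5 0 0 0"

```text
time: 14.7
position: [0.5375, -0.0933, 0.1075]
tool_rot: [0.829, 0.559, 0.0, 0.001]
ft_force: [-3.5, 0.5, 11.2]
grip_width: 0.0195
grip_force: 59.8
```

```bash
python3 - <<'E'
from h import *
st()
E
```

```text
t 14.7 p [ 0.5375 -0.0933  0.1075] q [-0.3766  0.6232  1.7489 -0.0002  0.7681  0.0078] R [[0.375, 0.927, 0.001], [0.927, -0.375, -0.001], [-0.0, 0.001, -1.0]] f [-3.4623  0.4807 11.1719] m [ 0.1564  0.77   -0.0262] w 0.019451774820252267 59.76099198684096
```

Emit:
move_arm:
  series: "0 0 1 0 0 0; 0 0 2 0 0 0; 0 0 2 0 0 0; 0 0 2 0 0 0"

```text
time: 15.03
position: [0.5376, -0.0933, 0.1074]
tool_rot: [0.829, 0.559, 0.001, 0.001]
ft_force: [-5.2, 1.4, 24.4]
grip_width: 0.0194
grip_force: 59.8
```

Emit:
move_arm:
  series: "0 0 1 0 0 0; 0 0 2 0 0 0; 0 0 2 0 0 0; 0 0 2 0 0 0"

```text
time: 15.37
position: [0.5377, -0.0933, 0.1072]
tool_rot: [0.829, 0.559, 0.001, 0.001]
ft_force: [-9.1, 1.5, 36.0]
grip_width: 0.0194
grip_force: 59.9
```

```bash
python3 - <<'E'
from h import *
st()
s=robot.camera('side');t=robot.camera('top')
for k in (s,t):
  for n in ('spindle_collar','hub_mouth','guard_handle','plain_spindle','oil_bottle','hex_key_6','spare_roller_1'): print(n,[(np.array(d['xyz']),round(d['p'],2)) for d in robot.tip_of(k,n)[:1]])
save(s,'s3.png',(180,100,330,260),3.7)
st()
E
```

```text
t 15.3667 p [ 0.5377 -0.0933  0.1072] q [-0.3764  0.6233  1.7498 -0.0003  0.7654  0.008 ] R [[0.375, 0.927, 0.003], [0.927, -0.375, -0.001], [-0.0, 0.003, -1.0]] f [-9.111   1.5099 35.9586] m [ 0.5004  1.7942 -0.1036] w 0.019404661072058894 59.89825685508549
spindle_collar [(array([ 0.5393, -0.0939,  0.0646]), 0.63)]
hub_mouth [(array([ 0.5373, -0.0933,  0.0637]), 0.58)]
guard_handle [(array([ 0.3735, -0.0838,  0.0758]), 0.76)]
plain_spindle [(array([ 0.4255, -0.2227,  0.0107]), 0.82)]
oil_bottle [(array([ 0.3996,  0.0853, -0.0009]), 0.66)]
hex_key_6 [(array([ 0.4619, -0.4824, -0.    ]), 0.55)]
spare_roller_1 [(array([ 0.441 ,  0.0381, -0.0016]), 0.47)]
spindle_collar []
hub_mouth [(array([ 0.5371, -0.0938,  0.0599]), 0.7)]
guard_handle [(array([ 0.375 , -0.0881,  0.081 ]), 0.64)]
plain_spindle [(array([ 0.4264, -0.2246,  0.0108]), 0.59)]
oil_bottle []
hex_key_6 [(array([ 0.4597, -0.4747, -0.0023]), 0.61)]
spare_roller_1 []
t 16.1667 p [ 0.5377 -0.0932  0.1072] q [-0.3764  0.6233  1.7499 -0.0003  0.7654  0.008 ] R [[0.375, 0.927, 0.003], [0.927, -0.375, -0.001], [-0.0, 0.003, -1.0]] f [-8.0919  1.7629 37.4738] m [ 0.4306  1.8396 -0.0648] w 0.019836047738314835 59.898904860019684
```

View pics/s3.png

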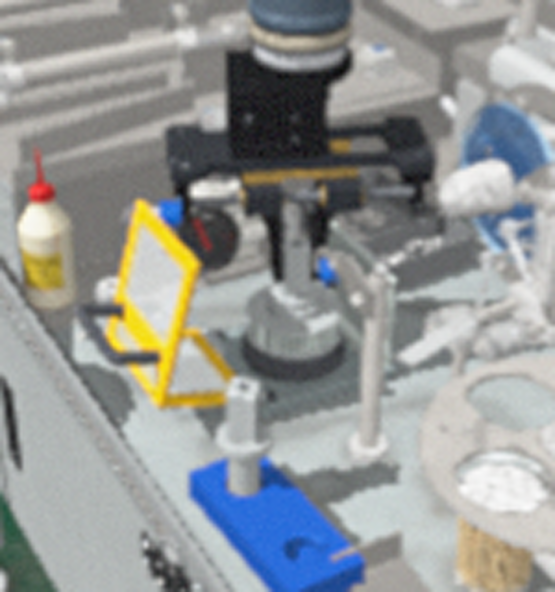

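The side view shows the collar on the hub at about (297,295), the guard open and clear of the gripper, and the twin still in the rack. z has stopped at the home height. I'm easing the excess push slightly, then handing in.

Emit:
move_arm:
  series: "0 0 -1 0 0 0; 0 0 -1.5 0 0 0; 0 0 -1.5 0 0 0; 0 0 -1.5 0 0 0; 0 0 -1.5 0 0 0"

```text
time: 16.58
position: [0.5376, -0.0932, 0.1073]
tool_rot: [0.829, 0.559, 0.001, 0.001]
ft_force: [-5.8, 1.8, 27.6]
grip_width: 0.02
grip_force: 59.9
```

```bash
python3 - <<'E'
from h import *
o=st()
if o['ft_force'][2]>20 and abs(o['position'][2]-.1073)<.0008: print(robot.hand_in())
E
```

```text
t 16.5833 p [ 0.5376 -0.0932  0.1073] q [-0.3765  0.6233  1.7495 -0.0002  0.7662  0.0079] R [[0.375, 0.927, 0.002], [0.927, -0.375, -0.001], [-0.0, 0.003, -1.0]] f [-5.8235  1.8365 27.6171] m [ 0.309   1.3847 -0.051 ] w 0.020040329274437947 59.887472447007895
the job is handed in; nothing more can be done
None
```

The guard rests fully open, and the keyed spindle is in the hub, key in the keyway, still gripped and pressed home with about 28 N; I handed the job in at 16.6 s with the other items left in place.

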